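Roll a sample carrier into the code reader's V cradle

ROBOT

A 6-joint arm with a two-finger parallel gripper is mounted at the origin on the work surface. World frame = base frame: x ahead of the robot, y to its left, z up, the work surface at z = 0. Lengths are in m, angles in degrees, forces in N, time in s.
With the tool pointing down it reaches from about 0.325 to 0.9 m from the base axis. Payload 6.1 kg.
Tool frame: the origin (TCP) lies on the centre line of the jaws, within the pads' length; the fingertips stand 17 mm ahead of it and the grasp point (between the pads) lies 2 mm behind it (env.tip_extent is the distance from the TCP to the fingertips, in m); y points along the fingers, x is the direction in which the jaws open and shut, and the axes are right-handed (so a half turn about y gives the same grasp; the last joint's range is limited). The gripper opens to 87 mm and grips with 3 to 60 N. Pads are 19 mm wide; open, the fingers measure 117 mm over their backs; the gripper's body (75 mm by 190 mm) begins 51 mm behind the grasp point.
Start: joints at [61.988, 12.628, 87.462, -0, 79.91, -7.225], TCP at [0.222, 0.584, 0.24] pointing down, gripper open.
Joint ranges: [-170.65, 170.65], [-52.31, 119.04], [5.05, 147.46], [-71.25, 251.25], [11.57, 151.72], [-153.62, 153.62]. Speed limits (degrees/s): [147.25, 147.25, 172.46, 180, 180, 180].

INTERFACE

Orientations are given as [roll, pitch, yaw] about the fixed x, y, z axes, in that order (R = Rz(yaw) Ry(pitch) Rx(roll)).
In Python, from station import env gives the robot as it stands. The module is installed in compiled form; this text tells all that it offers.
- The arm moves only by the shell command python3 -m crank 'ROWS' [FORCE]. ROWS is JSON, a list of rows, each a list of 7 numbers: the finger opening in cm, from 0 to 8.7, then the shift along the tool's x, y, z in cm, then the turn, a rotation vector about the tool's x, y, z in degrees. In form: [[hand, dx, dy, dz, wx, wy, wz], ...]. A call has 1 to 10 rows; each row shifts and turns the commanded pose from where the row before left it, along the tool's axes as they then stand; what a row does not reach is not made up. A row lasts 1/10 s, in which the tool goes at most 50 mm and 8.59 degrees, less where a joint would pass 70% of its speed; a pose out of reach is approached as far as the arm can. A call with a gripper value outside its range is refused whole. The fingers move at their own pace and stop on an object; FORCE is the grip in N (left out, the last holds). Time passes only in rows, so rows that do not move let the fingers close. It gives the time, the measured TCP pose, the force and the opening at its end, in the units of the state.
- env.get_state(): the state, without advancing time (a new reading comes with each control period).
- env.get_image(name): name is "side" or "top" or "wrist"; returns the picture (384x512x3 uint8, red, green, blue); there is no depth.
- env.get_calibration(name): a dict with "fx", "fy", "cx", "cy" (pixels), "rvec" (rotation vector, rad) and "tvec" (3), from world to camera coordinates, as OpenCV has them; the wrist camera has in their place "T_tool_cam" (4x4, takes a point from camera to tool coordinates, whose origin is the TCP and whose axes are the tool frame's). Camera axes: x right, y down, z forward; pixel columns grow to the right and rows downward; lengths in m; the calibration is good to about 2 mm. A picture is of the moment at which its call begins: read the wrist's pose just before it. get_calibration takes no time and is no camera call.
- env.job_done(): hands the job in, once; it reports no verdict.
The state is a dict: "time": time; "joints": joint angles; "qd": joint speeds; "joint_torque": joint torques, N m; "position": TCP position; "orientation": TCP orientation; "force": force on the tool from outside, world axes, zero at the start; "moment": the same for the moment, N m; "opening": finger opening in m.
Only numpy, scipy, OpenCV 4.12 (cv2) and the standard library are available. Lean on these libraries where they do the work, as an engineer would, in place of code of your own. Each camera call takes 0.05 s, during which the arm holds its last target. There are 200 camera calls.

TASK

Roll the big capped sample carrier lying on the bench by its side, pushing it with the fingers, up the ramp and into the V groove of the code reader; then push it endwise along the groove until its base rests against the reader's window. Never pick it up, and leave everything else on the bench where it is. Finish with the carrier at rest in the groove and the hand clear.

Things in the scene. Friction and masses are not known exactly. Their poses are not given: they have to be found in the camera images.
- carrier: Sample carrier: smooth round off-white tube lying on its side, 40 mm in diameter, 110 mm long, about 0.14 kg, with flat ends and a flush ribbed purple cap at one end; far bigger than the tubes in the racks. Origin at its centre on the axis, 20 mm above the bench at first; x along the tube from cap to base, pointing away from the robot; y and z turn as it rolls.
- carrier_base (a point): Centre of the carrier's flat base, the end that goes against the window (55 mm along x from the carrier's origin). At the start the carrier lies on the bench 120 to 165 mm left or right of the groove's line, at up to 0.2 rad to it, its base 33 to 62 mm short of the window along the groove. It rolls freely.
- carrier_cap (a point): Centre of the flat outer face of the carrier's cap, the end to push on (55 mm along -x from the carrier's origin).
- reader: Code reader, fixed: a low grey metal cradle in front of a grey box. Origin at bench height below the V's line; x along the V, away from the robot towards the box; y left; z up. Cradle: x -100 to 60 mm, both sides alike: a ramp rises from the bench at y = 72 mm to a lip 11 mm high at y = 16 mm, then the V falls to 2 mm high at y = 0. Box: x 60 to 145 mm, 64 mm wide, 50 mm high.
- reader_window (a point): Point on the window, the box's face that looks along the V at x = 60 mm, 25 mm above the bench: on the axis of a carrier lying in the V. Axes as the reader's. A carrier in the V has its axis at y = 0, 25 mm above the bench; pushed on sideways after it has dropped in, it would climb out on the other side.
- pot: Bystander: specimen pot with a white lid, 58 mm in diameter, 48 mm high, standing on the other side of the cradle from the carrier. Origin under its centre.
- labels: Bystander: roll of labels lying flat, 56 mm in diameter, 26 mm high, beyond the reader. Origin under its centre.
- sparecap: Bystander: loose purple cap lying flat, 34 mm in diameter, 13 mm high, on the robot's side of the cradle. Origin under its centre.
- tipbox: Bystander: box of pipette tips, 120 by 82 mm, 52 mm high, to the left. Origin under its centre.
- dishes: Bystander: stack of three flat dishes, 88 mm in diameter, 44 mm high, to the right. Origin under its centre.
- timer: Bystander: flat bench timer, 60 by 60 mm, 18 mm high, beyond the reader. Origin under its centre.
There are look-alikes about, which are no part of the job. What is shaped like the carrier but yellow is not meant.

How it is judged (in metres and radians):
On the way:
1. the carrier has been rolled: it has turned about its axis through at least 126 degrees from how it lay (angle between carrier's own z axis and vertical above 2.2 rad), for 0.05 s.
At the end, for the whole second after the job is handed in: The carrier lies at rest in the V groove (axis within 4 mm of the groove's line, within 0.06 rad of it, 22 to 28.5 mm above the bench) with its base within 5 mm of the reader's window (x of carrier_base in the frame of reader above 0.055 m and y of carrier in the frame of reader between -0.004 and 0.004 m and angle between the x axis of carrier and the x axis of reader, either way round below 0.06 rad and height (world z) of carrier between 0.022 and 0.0285 m and linear speed of carrier below 0.01 m/s); the robot touches nothing.
It fails at once if the carrier is lifted: its centre more than 40 mm above the bench (height (world z) of carrier above 0.04 m).
It fails at once if the carrier is carried: its centre more than 28 mm above the bench beside the cradle (over 80 mm from the groove's line) (height (world z) of carrier above 0.028 m and (y of carrier in the frame of reader above 0.08 m or y of carrier in the frame of reader below -0.08 m)).
It fails at once if the carrier is tipped more than 0.35 rad out of level (angle between carrier's own x axis and vertical below 1.22 rad or angle between carrier's own x axis and vertical above 1.92 rad).
It fails at once if another thing on the bench is moved by more than 20 mm (distance of any of pot, labels, sparecap, tipbox, dishes, timer from where it was at the start of the episode above 0.02 m).
It also fails if it takes over 61 s, if anything falls off the work surface, if the arm or the gripper's body presses on something with over 40 N, if the wrist force passes 120 N, or if a joint passes its speed limit or range.

## Working session

There is one attempt and no reset: what is moved stays moved. The work goes in short steps, Python scripts to look and compute and a shell command to move; the robot and the scene stay as the last step left them, time stands still between calls to the robot, and variables do not carry over. Pictures are saved under pics/ and viewed, about 8 in all and at most 12, crops included, and the job is handed in when it is done.

```bash
mkdir -p pics; python3 - <<'E'
from station import env
import cv2,numpy as np
for n in("top","side"):
    im=env.get_image(n); cv2.imwrite(f"pics/{n}0.png",im[...,::-1])
    c=env.get_calibration(n); print(n,c)
s=env.get_state();print(s["time"],s["position"],s["orientation"],s["opening"])
E
```

```text
top {'fx': 444.926785340261, 'fy': 444.926785340261, 'cx': 249.17712826864764, 'cy': 187.00167606581527, 'rvec': array([ 2.10388821, -2.12642424,  0.22028606]), 'tvec': array([0.02037346, 0.58368479, 1.19523774])}
side {'fx': 356.53740382903277, 'fy': 356.53740382903277, 'cx': 253.23084164779948, 'cy': 195.64704645803732, 'rvec': array([ 2.36701971, -0.62099594,  0.25533004]), 'tvec': array([-0.52011937,  0.26369625,  1.0165401 ])}
0.1 [0.22155803 0.58384212 0.23853637] [-89.98826657   0.10037304  69.21343181] 0.08706787446957498
```

View pics/top0.png

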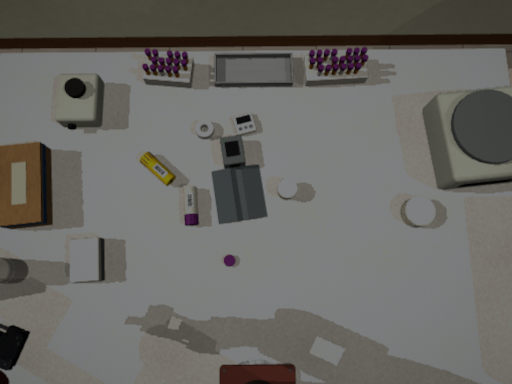

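View pics/side0.png

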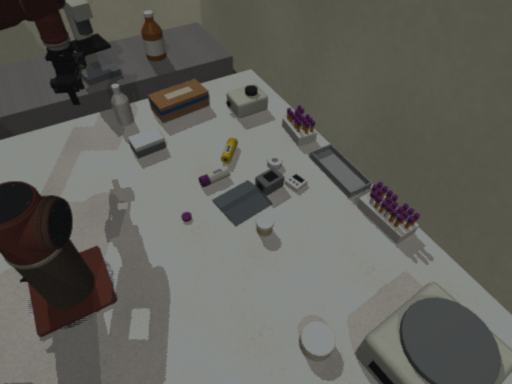

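The top view shows the carrier at about (191,205) with its cap towards the robot. The cradle is at (240,194) with the box at (232,150), the pot at (287,188) and the spare cap at (230,261). Next I'll measure these by masks.

```bash
cat > h.py <<'E'
import cv2,numpy as np
from station import env
from scipy.spatial.transform import Rotation as Ro
def cam(n,s=None):
    c=env.get_calibration(n); K=np.array([[c["fx"],0,c["cx"]],[0,c["fy"],c["cy"]],[0,0,1]])
    if n!="wrist":
        R=cv2.Rodrigues(np.array(c["rvec"]))[0]; return K,R.T,-R.T@np.array(c["tvec"])
    s=s or env.get_state(); Rt=Ro.from_euler("xyz",s["orientation"],degrees=True).as_matrix()
    T=np.array(c["T_tool_cam"]); return K,Rt@T[:3,:3],Rt@T[:3,3]+np.array(s["position"])
def cast(C,uv,z):
    K,R,o=C; uv=np.atleast_2d(np.asarray(uv,float)); d=np.c_[uv,np.ones(len(uv))]@np.linalg.inv(K).T@R.T
    return o+d*((z-o[2])/d[:,2])[:,None]
E
python3 - <<'E'
from h import *
im=cv2.imread("pics/top0.png"); C=cam("top"); print("cam",C[2])
hsv=cv2.cvtColor(im,cv2.COLOR_BGR2HSV); print("cradle hsv",hsv[200,225],hsv[200,250],"tube",hsv[212,190],hsv[190,190],"bench",hsv[220,150],"cap",hsv[219,191])
V=hsv[...,2]
m=((V<110)&(hsv[...,1]<90)).astype(np.uint8); m[:100]=0;m[300:]=0;m[:,:205]=0;m[:,275:]=0
m=cv2.morphologyEx(m,cv2.MORPH_OPEN,np.ones((3,3)))
c=max(cv2.findContours(m,0,2)[0],key=cv2.contourArea); print(cv2.contourArea(c)); 
m2=m.copy(); m2[:168]=0
c2=max(cv2.findContours(m2,0,2)[0],key=cv2.contourArea);b=cv2.boxPoints(cv2.minAreaRect(c2));print(b);print(cast(C,b,0.0)[:,:2])
p=((hsv[...,0]>130)&(hsv[...,0]<170)&(hsv[...,1]>90)).astype(np.uint8);p[:180]=0
n,l,st,ce=cv2.connectedComponentsWithStats(p)
for i in range(1,n):
    if st[i,4]>20: print(st[i],ce[i],cast(C,ce[i],.02)[0])
s=cv2.resize(im[100:290,130:320],None,fx=3.15,fy=3.15,interpolation=cv2.INTER_CUBIC); cv2.imwrite("pics/z0.png",s)
E
```

```text
cam [0.32913754 0.01945418 1.28879257]
cradle hsv [90 20 64] [96 22 58] tube [ 37  18 128] [ 28  26 126] bench [ 48  10 128] cap [149 178  53]
3968.0
[[209.99998 170.     ]
 [259.21964 162.42773]
 [267.60114 216.9075 ]
 [218.3815  224.47977]]
[[ 0.64925395  0.13012576]
 [ 0.67105955 -0.01697267]
 [ 0.5066015  -0.03889159]
 [ 0.48594683  0.10462415]]
[185 214  13  11 137] [190.98540146 219.0729927 ] [0.49991722 0.18192689 0.02      ]
[224 255  11  11  94] [228.94680851 260.12765957] [0.38242525 0.07323465 0.02      ]
```

View pics/z0.png

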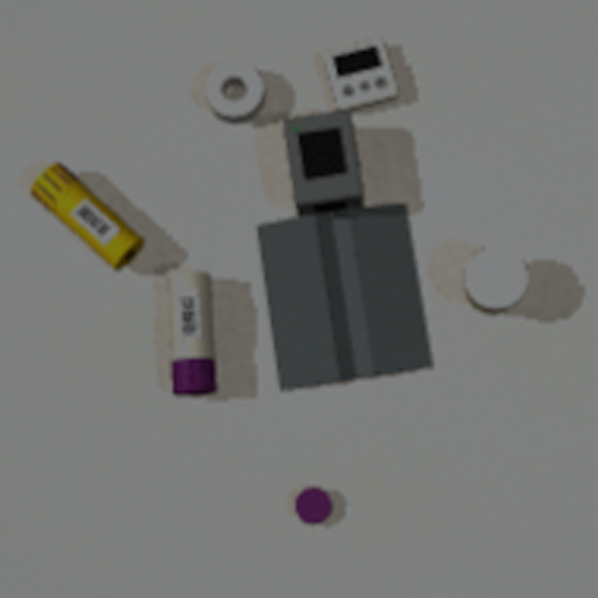

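The crop shows these pixel positions:
- **Cradle corners:** (259,225), (406,205), (432,368) and (281,390).
- **Carrier:** base end at (190,272), cap end at (194,392).
- **Others:** the yellow look-alike is beyond the carrier's base on the left, and the spare cap is at (314,506).

```bash
python3 - <<'E'
from h import *
C=cam("top"); f=lambda p:np.array(p,float)/3.15+[130,100]
P=cast(C,f([[259,225],[406,205],[432,368],[281,390]]),0)[:,:2]; print(P)
M=np.array([[.06,.072],[.06,-.072],[-.1,-.072],[-.1,.072]])
A=M-M.mean(0);B=P-P.mean(0);U,S,Vt=np.linalg.svd(A.T@B);R=(U@Vt).T
o=P.mean(0)-R@M.mean(0); yaw=np.degrees(np.arctan2(R[1,0],R[0,0])); print("reader",o,yaw,"res",P-(M@R.T+o))
q=cast(C,f([[190,272],[194,392]]),.02)[:,:2];print("carrier base,cap",q,np.linalg.norm(q[0]-q[1])); print("in reader",(q-o)@R)
y=cast(C,f([[127,265],[45,170],[314,506],[497,275]]),.02)[:,:2];print("yellow,sparecap,pot",y,(y-o)@R)
print(env.get_calibration("wrist")["T_tool_cam"],env.get_calibration("wrist")["fx"])
E
```

```text
[[ 0.64480345  0.12347586]
 [ 0.66288289 -0.01585762]
 [ 0.50685692 -0.03755897]
 [ 0.48787786  0.10223222]]
reader [0.59542485 0.04575328] 7.701965378829015 res [[-0.00043066 -0.00166908]
 [-0.00165013  0.00169835]
 [ 0.00088048  0.00144023]
 [ 0.00120032 -0.0014695 ]]
carrier base,cap [[0.59585738 0.1853748 ]
 [0.48442876 0.17996259]] 0.11155998007345704
in reader [[ 0.01914072  0.13830397]
 [-0.092008    0.14787428]]
yellow,sparecap,pot [[ 0.60308493  0.2437642 ]
 [ 0.69509385  0.32297921]
 [ 0.38099237  0.07116584]
 [ 0.59006193 -0.09842531]] [[ 0.03412844  0.19519798]
 [ 0.13592371  0.26136732]
 [-0.2090922   0.05392158]
 [-0.02463738 -0.14215915]]
[[ 9.99999515e-01 -6.08278770e-04  7.74346826e-04 -1.10727921e-04]
 [-9.12798572e-04 -2.77672308e-01  9.60675417e-01 -1.45131497e-01]
 [-3.69343791e-04 -9.60675658e-01 -2.77672728e-01  7.71083694e-02]
 [ 0.00000000e+00  0.00000000e+00  0.00000000e+00  1.00000000e+00]] 272.4787308522503
```

```bash
python3 -m crank '[[5,0,0,0,0,8.2,0],[5,0,0,0,0,8.2,0],[5,0,0,0,0,8.2,0],[5,0,0,0,0,8.2,0],[5,0,0,0,0,8.2,0],[5,0,0,0,0,8.2,0],[5,0,0,0,0,8.2,0],[5,0,0,0,0,4.1,0]]' && python3 -m crank '[[5,2.5,0.6,-3.9,0,0,0],[5,2.5,0.6,-3.9,0,0,0],[5,2.5,0.6,-3.9,0,0,0],[5,2.5,0.6,-3.9,0,0,0],[5,2.5,0.6,-3.9,0,0,0],[5,2.5,0.6,-3.9,0,0,0],[5,2.5,0.6,-3.9,0,0,0],[5,2.5,0.6,-3.9,0,0,0],[5,2.5,0.6,-3.9,0,0,0],[5,2.5,0.6,-3.9,0,0,0]]' && python3 - <<'E'
from h import *
s=env.get_state(); im=env.get_image("wrist"); cv2.imwrite("pics/w1.png",im[...,::-1]); import json; json.dump({k:list(map(float,s[k])) for k in("position","orientation")},open("w1.json","w")); print(s["position"],s["orientation"],s["time"])
E
```

```text
time: 0.9
position: [0.2216, 0.584, 0.2389]
orientation: [-90.1, 0.0, 7.4]
force: [0.2, -0.7, 0.7]
opening: 0.0499
time: 1.9
position: [0.5226, 0.2297, 0.179]
orientation: [-90.0, 0.0, 7.7]
force: [0.2, -0.5, 0.6]
opening: 0.0501
[0.52258776 0.22968188 0.17899429] [-8.99974394e+01  2.55775656e-02  7.70918610e+00] 1.9
```

View pics/w1.png

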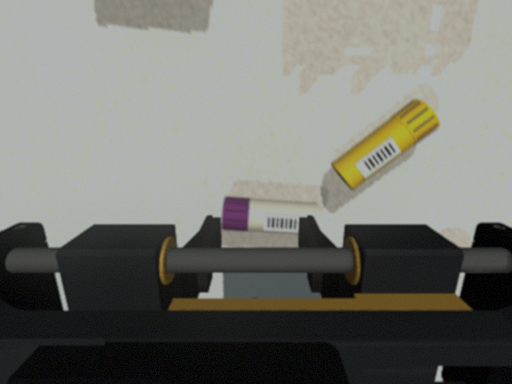

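The wrist view shows the carrier with its cap end at about u=222 and base end at about u=322, spanning rows 197 to 233 between the fingers. Yellow lies upper right and clear of it. I'll cross-check this against the top-view estimate.

```bash
python3 - <<'E'
from h import *; import json
s=json.load(open("w1.json")); C=cam("wrist",s); o=np.array([.5954,.0458]);a=np.radians(7.7);R=np.array([[np.cos(a),-np.sin(a)],[np.sin(a),np.cos(a)]])
P=cast(C,[[222,214],[322,219],[235,197],[300,200],[347,188],[333,165]],.02)[:,:2]; print(C[2],P,(P-o)@R,sep="\n"); print("tcp",(np.array(s["position"][:2])-o)@R)
T=cam("top"); im=cv2.imread("pics/top0.png"); P=np.c_[P,np.full(6,.02)]; q=(P-T[2])@T[1]@T[0].T; print((q[:,:2]/q[:,2:]-[130,100])*3.15)
E
```

```text
[0.51141853 0.30531305 0.32413276]
[[0.48336954 0.17981091]
 [0.60307531 0.18946342]
 [0.49643211 0.20312339]
 [0.57266827 0.20966027]
 [0.62424199 0.23146035]
 [0.60246507 0.25594477]]
[[-0.09306469  0.14781309]
 [ 0.02685502  0.14133965]
 [-0.07699635  0.16916517]
 [-0.00057175  0.16542852]
 [ 0.05345785  0.18012186]
 [ 0.03515786  0.20730331]]
tcp [-0.04751807  0.19197969]
[[194.14911289 393.15996443]
 [185.70520189 264.41214301]
 [168.74276813 379.13043011]
 [163.21994137 296.91066527]
 [140.83187204 242.58521371]
 [113.81045954 265.7892245 ]]
```

```bash
python3 -m crank '[[5,0,3,0,0,0,0],[5,0,3,0,0,0,0],[5,0,3,0,0,0,0],[5,0,3,0,0,0,0],[5,0,2,0,0,0,0],[5,0,0.9,0,0,0,0],[5,0,0,0,0,0,0]]' && python3 -m crank '[[5,0,0,-0.4,0,0,0],[5,0,0,-0.4,0,0,0],[5,0,0,-0.4,0,0,0],[5,0,0,-0.4,0,0,0],[5,0,0,-0.4,0,0,0],[5,0,0,-0.4,0,0,0],[5,0,0,-0.4,0,0,0],[5,0,0,-0.4,0,0,0],[5,0,0,-0.4,0,0,0],[5,0,0,-0.4,0,0,0]]' && python3 - <<'E'
from h import *
im=env.get_image("top")[...,::-1]; cv2.imwrite("pics/t2.png",cv2.resize(im[100:290,130:320],None,fx=3.15,fy=3.15,interpolation=cv2.INTER_CUBIC))
E
```

```text
time: 2.65
position: [0.5205, 0.2311, 0.029]
orientation: [-90.0, 0.2, 7.7]
force: [0.1, -0.4, -0.4]
opening: 0.05
time: 3.65
position: [0.5273, 0.1914, 0.0305]
orientation: [-90.0, 0.0, 7.7]
force: [-0.6, 0.4, 0.3]
opening: 0.0502
```

View pics/t2.png

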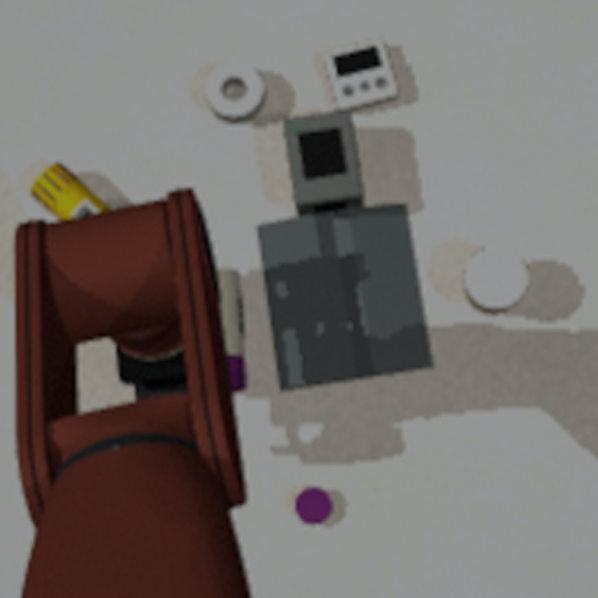

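The carrier rolled about 30 px to the right (its right edge is now at u≈243), with its lengthwise position unchanged and the bystanders still in place. I'll keep going.

```bash
python3 -m crank '[[5,0,0,-0.4,0,0,0],[5,0,0,-0.4,0,0,0],[5,0,0,-0.4,0,0,0],[5,0,0,-0.4,0,0,0],[5,0,0,-0.4,0,0,0],[5,0,0,-0.4,0,0,0],[5,0,0,-0.4,0,0,0],[5,0,0,-0.4,0,0,0],[5,0,0,-0.4,0,0,0],[5,0,0,-0.4,0,0,0]]' && python3 - <<'E'
from h import *
o=np.array([.5954,.0458]);a=np.radians(7.7);R=np.array([[np.cos(a),-np.sin(a)],[np.sin(a),np.cos(a)]])
print("tcp",(np.array(env.get_state()["position"][:2])-o)@R)
im=env.get_image("top")[...,::-1]; s=cv2.resize(im[140:260,190:310],None,fx=3.3,fy=3.3,interpolation=cv2.INTER_CUBIC)
w=env.get_image("wrist")[...,::-1]; cv2.imwrite("pics/t3.png",np.hstack([cv2.convertScaleAbs(s,alpha=1.5),cv2.resize(w,None,fx=.75,fy=.75)[:,:384] if 0 else cv2.resize(w,(396,396))]))
E
```

```text
time: 4.7
position: [0.5327, 0.1518, 0.0306]
orientation: [-90.0, -0.0, 7.7]
force: [0.2, 0.2, -0.1]
opening: 0.0503
tcp [-0.04793481  0.11344564]
```

View pics/t3.png

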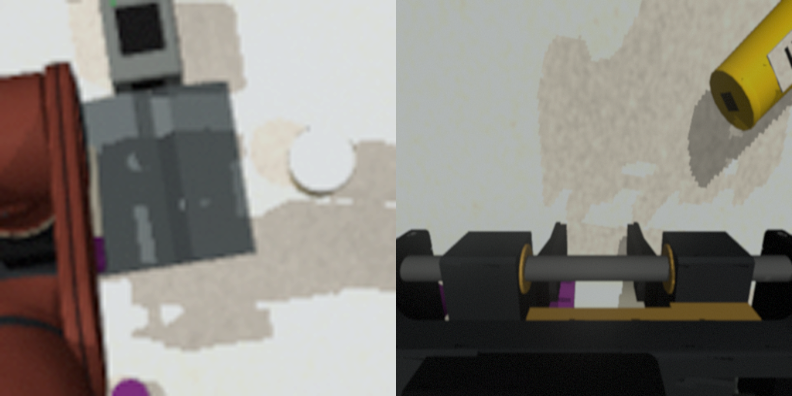

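The carrier is at the foot of the ramp: the cap is visible at the cradle edge in the top view and between the fingers in the wrist view. I'll push it up the ramp more slowly.

```bash
python3 -m crank '[[5,0,0,-0.4,0,0,0],[5,0,0,-0.4,0,0,0],[5,0,0,-0.4,0,0,0],[5,0,0,-0.4,0,0,0],[5,0,0,-0.4,0,0,0],[5,0,0,-0.4,0,0,0],[5,0,0,-0.4,0,0,0],[5,0,0,-0.4,0,0,0],[5,0,0,-0.4,0,0,0],[5,0,0,-0.4,0,0,0]]' && python3 -m crank '[[5,0,0,-0.3,0,0,0],[5,0,0,-0.3,0,0,0],[5,0,0,-0.3,0,0,0],[5,0,0,-0.3,0,0,0],[5,0,0,-0.3,0,0,0],[5,0,0,0,0,0,0]]' && python3 - <<'E'
from h import *
o=np.array([.5954,.0458]);a=np.radians(7.7);R=np.array([[np.cos(a),-np.sin(a)],[np.sin(a),np.cos(a)]])
print("tcp",(np.array(env.get_state()["position"][:2])-o)@R)
im=env.get_image("top")[...,::-1]; s=cv2.resize(im[140:260,190:310],None,fx=3.3,fy=3.3,interpolation=cv2.INTER_CUBIC)
w=env.get_image("side")[120:240,180:300,::-1]; cv2.imwrite("pics/t4.png",np.hstack([cv2.convertScaleAbs(s,alpha=1.5),cv2.resize(w,(396,396),interpolation=cv2.INTER_CUBIC)]))
E
```

```text
time: 5.8
position: [0.538, 0.1121, 0.0305]
orientation: [-90.0, 0.0, 7.7]
force: [-0.3, 2.0, 1.3]
opening: 0.0501
time: 6.4
position: [0.54, 0.097, 0.0305]
orientation: [-90.0, 0.0, 7.7]
force: [0.1, 0.9, -0.1]
opening: 0.0499
tcp [-0.04800951  0.0582051 ]
```

View pics/t4.png

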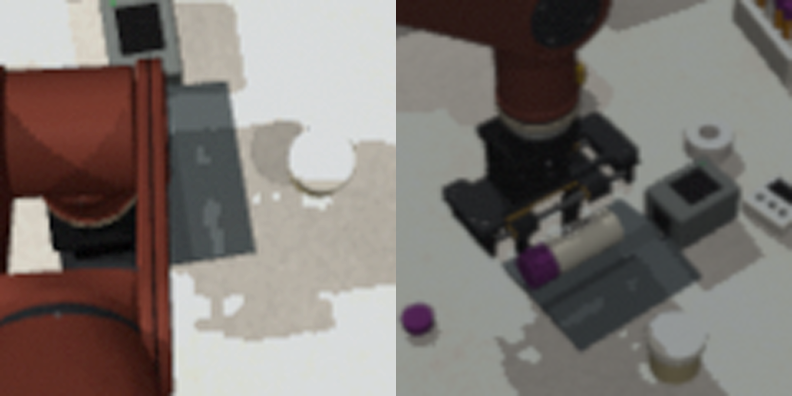

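The side view shows the carrier aligned on the ramp in front of the fingers, just short of the lip. I'll creep over it now.

```bash
python3 -m crank '[[5,0,0,-0.2,0,0,0],[5,0,0,-0.2,0,0,0],[5,0,0,-0.2,0,0,0],[5,0,0,-0.2,0,0,0],[5,0,0,-0.2,0,0,0],[5,0,0,-0.2,0,0,0],[5,0,0,-0.2,0,0,0],[5,0,0,0,0,0,0],[5,0,0,0,0,0,0],[5,0,0,0,0,0,0]]' && python3 - <<'E'
from h import *
o=np.array([.5954,.0458]);a=np.radians(7.7);R=np.array([[np.cos(a),-np.sin(a)],[np.sin(a),np.cos(a)]])
print("tcp",(np.array(env.get_state()["position"][:2])-o)@R)
im=env.get_image("wrist")[...,::-1]
w=env.get_image("side")[140:240,190:290,::-1]; cv2.imwrite("pics/t5.png",np.hstack([cv2.convertScaleAbs(cv2.resize(im[220:320,130:390],(396,396)),alpha=1.5),cv2.resize(w,(396,396),interpolation=cv2.INTER_CUBIC)]))
E
```

```text
time: 7.5
position: [0.5419, 0.0838, 0.0305]
orientation: [-90.0, 0.0, 7.7]
force: [-0.4, 0.4, 0.7]
opening: 0.0497
tcp [-0.04796483  0.04479083]
```

View pics/t5.png

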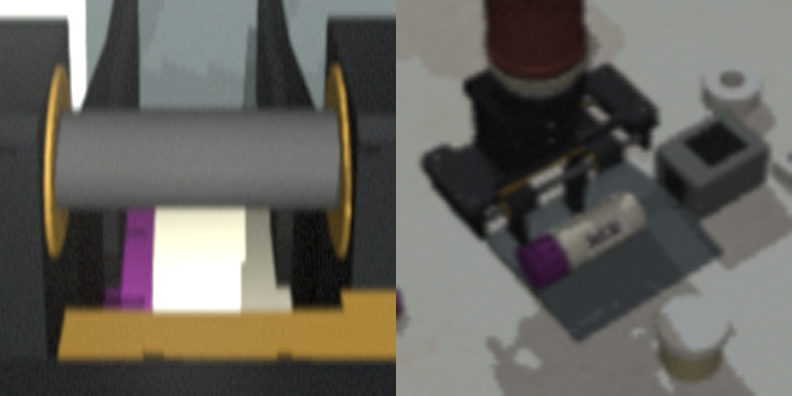

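```bash
python3 - <<'E'
from h import *
o=np.array([.5954,.0458]);a=np.radians(7.7);R=np.array([[np.cos(a),-np.sin(a)],[np.sin(a),np.cos(a)]])
C=cam("side"); im=env.get_image("side")[...,::-1]; hsv=cv2.cvtColor(im,cv2.COLOR_BGR2HSV)
pm=((hsv[...,0]>130)&(hsv[...,0]<170)&(hsv[...,1]>90)); pm[:,:205]=0;pm[:,250:]=0;pm[:180]=0;pm[230:]=0
v,u=np.nonzero(pm); print(len(u),u.mean(),v.mean(),u.min(),u.max(),v.min(),v.max())
print(cv2.minAreaRect(np.c_[u,v].astype(np.float32)))
# expected silhouettes of cap for axis at (y,z)
for y,z in((0,.025),(.0147,.031),(.0285,.0285)):
  p=[]
  for x in (-.055,-.028):
    for t in np.linspace(0,6.28,40): p.append([-.036+x,y+.02*np.cos(t),z+.02*np.sin(t)])
  p=np.array(p); p[:,:2]=p[:,:2]@R.T+o; q=(p-C[2])@C[1]@C[0].T; q=q[:,:2]/q[:,2:]; print(y,z,q.min(0),q.max(0))
E
```

```text
114 226.5 205.60526315789474 221 232 199 212
((226.50001525878906, 205.50001525878906), (11.180339813232422, 10.28591251373291), 63.43495178222656)
0 0.025 [220.39974846 198.66123523] [233.89049225 213.00937581]
0.0147 0.031 [217.8484345  194.82129721] [231.29400119 209.11870501]
0.0285 0.0285 [215.61331662 192.82547376] [228.94860208 207.0087264 ]
```

The side view matches the carrier lying in the V (y=0, z=25 mm), with the base about 40 mm short of the window. Next I'll back off, lift, go behind the cap with closed fingers and lower.

```bash
python3 -m crank '[[5,0,0,1,0,0,0],[5,0,0,1.5,0,0,0],[5,0,-3,0,0,0,0],[5,0,-3,0,0,0,0],[5,0,-3,0,0,0,0],[0,-3.65,0,-3.5,0,0,0],[0,-3.65,0,-3.5,0,0,0],[0,0,0,0,0,0,0],[0,0,0,0,0,0,0]]' && python3 - <<'E'
from h import *
o=np.array([.5954,.0458]);a=np.radians(7.7);R=np.array([[np.cos(a),-np.sin(a)],[np.sin(a),np.cos(a)]])
s=env.get_state(); print("tcp",(s["position"][:2]-o)@R,s["position"][2],s["opening"])
C=cam("wrist",s); im=env.get_image("wrist")[...,::-1]; cv2.imwrite("pics/w6.png",im)
t=env.get_image("top")[...,::-1]; 
hsv=cv2.cvtColor(t,cv2.COLOR_BGR2HSV); pm=(hsv[...,0]>130)&(hsv[...,0]<170)&(hsv[...,1]>90); pm[:190]=0;pm[250:]=0;pm[:,205:275]*=True;pm[:,:205]=0;pm[:,275:]=0
v,u=np.nonzero(pm); 
if len(u): print(len(u),u.mean(),v.mean(),(cast(cam("top"),[[u.mean(),v.mean()],[u.mean(),v.max()]],.025)[:,:2]-o)@R)
cv2.imwrite("pics/c6.png",np.hstack([cv2.convertScaleAbs(cv2.resize(t[140:260,190:310],(396,396)),alpha=1.5),cv2.resize(im,(396,396))]))
E
```

```text
time: 8.55
position: [0.4759, 0.0306, 0.1207]
orientation: [-90.0, -0.0, 7.6]
force: [-0.0, -0.4, 0.9]
opening: 0.0255
tcp [-0.12046871  0.00091874] 0.12071302452716826 0.025511171620993027
2 242.5 237.0 [[-0.14901939  0.00874829]
 [-0.14901939  0.00874829]]
```

View pics/c6.png

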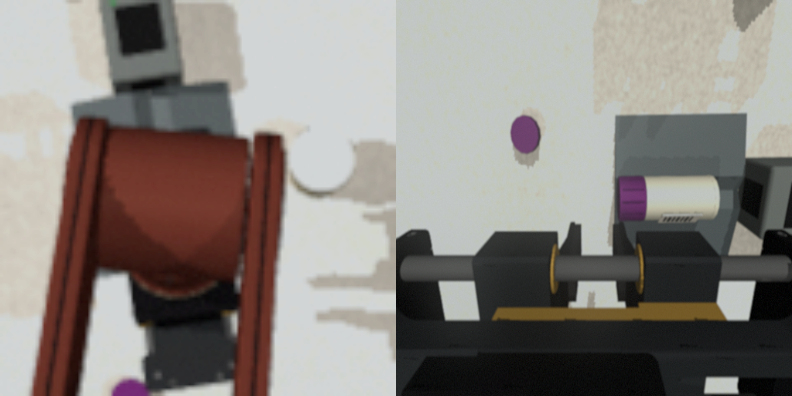

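The wrist view shows the carrier in the groove and aligned: cap face at u≈286, base at u≈416, box to the right. I'll work out the push distance.

```bash
python3 -m crank '[[0,0,0,0,0,0,0],[0,0,0,0,0,0,0],[0,0,0,0,0,0,0]]'; python3 - <<'E'
from h import *
o=np.array([.5954,.0458]);a=np.radians(7.7);R=np.array([[np.cos(a),-np.sin(a)],[np.sin(a),np.cos(a)]])
s=env.get_state(); C=cam("wrist",s); im=cv2.imread("pics/w6.png"); hsv=cv2.cvtColor(im,cv2.COLOR_BGR2HSV)
pm=(hsv[...,0]>130)&(hsv[...,0]<170)&(hsv[...,1]>90); pm[:,:250]=0; v,u=np.nonzero(pm); print(u.min(),u.max(),v.min(),v.max())
vm=(v.min()+v.max())/2
P=cast(C,[[u.min(),vm],[416,vm]],.025); print((P[:,:2]-o)@R)
P=cast(C,[[u.min(),v.min()],[u.min(),v.max()],[416,172],[416,212]],.03); print((P[:,:2]-o)@R)
print(s["position"],s["opening"],(s["position"][:2]-o)@R)
E
```

```text
time: 8.95
position: [0.4766, 0.0308, 0.1204]
orientation: [-90.0, 0.0, 7.8]
force: [-0.5, 0.7, -0.0]
opening: 0.0014
250 511 171 383
[[-0.13008191 -0.08632326]
 [ 0.03841402 -0.08624131]]
[[-0.12895224  0.02481293]
 [-0.1310908  -0.2210551 ]
 [ 0.01802188  0.02401273]
 [ 0.02407066 -0.01382196]]
[0.47656207 0.03082011 0.12041648] 0.0013753815358023154 [-0.11977349  0.00107782]
```

```bash
python3 -m crank '[[0,0,3,-0.1,0,0,0],[0,0,3,0,0,0,0],[0,0,2,0,0,0,0],[0,0,0.9,0,0,0,0],[0,0,0,0,0,0,0]]' && python3 -m crank '[[0,0.4,0,0,0,0,0],[0,0.4,0,0,0,0,0],[0,0.4,0,0,0,0,0],[0,0.4,0,0,0,0,0],[0,0.4,0,0,0,0,0],[0,0.4,0,0,0,0,0],[0,0.4,0,0,0,0,0],[0,0.4,0,0,0,0,0],[0,0.4,0,0,0,0,0],[0,0.4,0,0,0,0,0]]' && python3 - <<'E'
from h import *
o=np.array([.5954,.0458]);a=np.radians(7.7);R=np.array([[np.cos(a),-np.sin(a)],[np.sin(a),np.cos(a)]])
s=env.get_state(); print("tcp",(s["position"][:2]-o)@R,s["position"][2],s["opening"])
im=env.get_image("wrist")[...,::-1]; w=env.get_image("side")[140:240,190:290,::-1]
cv2.imwrite("pics/c7.png",np.hstack([cv2.resize(w,(396,396),interpolation=cv2.INTER_CUBIC),cv2.resize(im,(396,396))]))
E
```

```text
time: 9.45
position: [0.4754, 0.0295, 0.0303]
orientation: [-90.0, 0.2, 7.7]
force: [0.7, 0.4, 0.2]
opening: 0.0002
time: 10.45
position: [0.5164, 0.0347, 0.0315]
orientation: [-90.0, 0.0, 7.7]
force: [-2.5, -1.2, 2.2]
opening: 0.0004
tcp [-0.07980505 -0.0004395 ] 0.031518271667154894 0.0003847879634091606
```

View pics/c7.png

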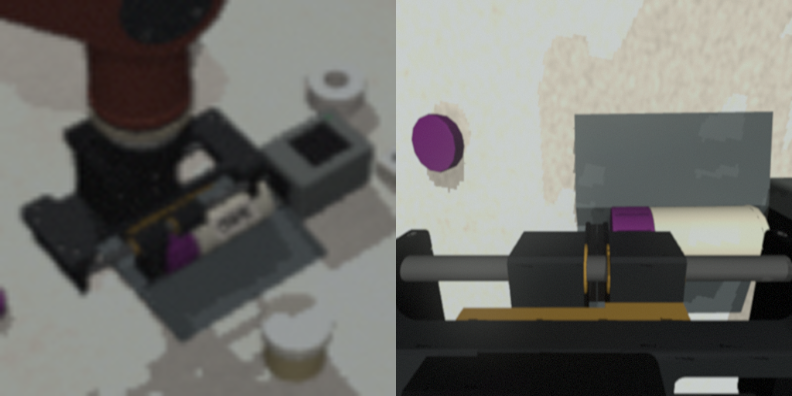

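The fingers are pushing on the cap and the base is nearing the box. I'll take smaller steps now and watch for the force to rise.

```bash
python3 -m crank '[[0,0.2,0,0,0,0,0],[0,0.2,0,0,0,0,0],[0,0.2,0,0,0,0,0],[0,0.2,0,0,0,0,0],[0,0.2,0,0,0,0,0]]' && python3 -m crank '[[0,0.1,0,0,0,0,0],[0,0.1,0,0,0,0,0]]' && python3 -m crank '[[0,0.1,0,0,0,0,0],[0,0.1,0,0,0,0,0]]'
```

```text
time: 11.05
position: [0.5261, 0.036, 0.0315]
orientation: [-90.0, 0.0, 7.7]
force: [-0.9, -0.8, -0.1]
opening: 0.0003
time: 11.25
position: [0.528, 0.0362, 0.0315]
orientation: [-90.0, 0.0, 7.7]
force: [-1.9, 0.3, 0.5]
opening: 0.0007
time: 11.45
position: [0.53, 0.0365, 0.0315]
orientation: [-90.0, 0.0, 7.7]
force: [-1.2, 0.9, 0.1]
opening: 0.0007
```

```bash
python3 -m crank '[[0,0.1,0,0,0,0,0],[0,0.1,0,0,0,0,0]]' && python3 -m crank '[[0,0.1,0,0,0,0,0]]' && python3 -m crank '[[0,0.1,0,0,0,0,0]]'
```

```text
time: 11.65
position: [0.532, 0.0368, 0.0315]
orientation: [-90.0, -0.0, 7.7]
force: [-0.7, 0.5, 0.7]
opening: 0.0003
time: 11.75
position: [0.533, 0.0369, 0.0315]
orientation: [-90.0, 0.0, 7.7]
force: [-0.6, -0.6, -1.0]
opening: 0.0004
time: 11.85
position: [0.534, 0.037, 0.0315]
orientation: [-90.0, -0.0, 7.7]
force: [-1.6, 0.2, 0.0]
opening: 0.0004
```

```bash
for i in 1; do python3 -m crank '[[0,0.1,0,0,0,0,0]]'|grep -E "posi|force"; python3 -m crank '[[0,0.1,0,0,0,0,0]]'|grep -E "posi|force"; done; python3 - <<'E'
from h import *
im=env.get_image("wrist")[...,::-1]; w=env.get_image("side")[140:240,190:290,::-1]
cv2.imwrite("pics/c8.png",np.hstack([cv2.resize(w,(396,396),interpolation=cv2.INTER_CUBIC),cv2.resize(im[180:320,252:],(396,220))[:,:].repeat(1,0) if 0 else cv2.resize(im[160:360,312:],(396,396))]))
E
```

```text
position: [0.535, 0.0372, 0.0316]
force: [-0.7, -0.6, 0.3]
position: [0.5359, 0.0373, 0.0315]
force: [0.1, 0.1, 0.5]
```

View pics/c8.png

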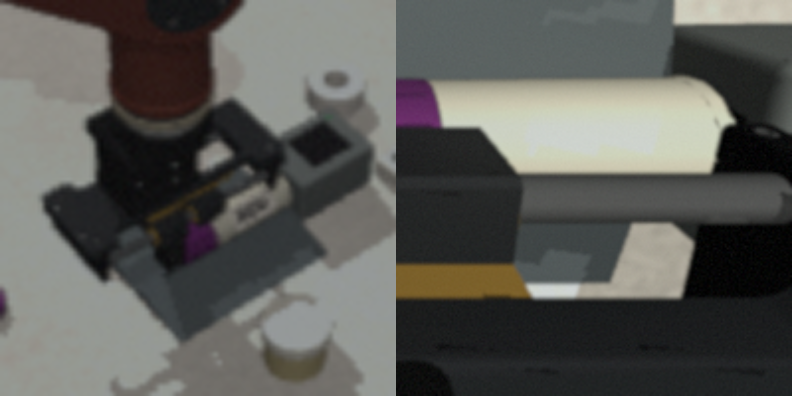

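The base now looks within a few mm of the box face. I'll go on in 1 mm steps until there is a clear force.

```bash
python3 -m crank '[[0,0.1,0,0,0,0,0]]'|grep -E "posi|force"; python3 -m crank '[[0,0.1,0,0,0,0,0]]'|grep -E "posi|force"
```

```text
position: [0.5368, 0.0374, 0.0315]
force: [-1.1, -0.9, 0.3]
position: [0.5375, 0.0375, 0.0314]
force: [-4.3, -1.5, 2.3]
```

```bash
python3 -m crank '[[0,0.1,0,0,0,0,0]]'|grep -E "posi|force"; python3 -m crank '[[0,0.1,0,0,0,0,0]]'|grep -E "posi|force"
```

```text
position: [0.5375, 0.0376, 0.0313]
force: [-9.0, -2.6, 5.9]
position: [0.5376, 0.0376, 0.0311]
force: [-11.8, -2.7, 9.2]
```

There is firm contact: the TCP stopped advancing and the force along the groove rose to 12 N. I'll back off straight, lift clear and check.

```bash
python3 -m crank '[[0,-0.2,0,0,0,0,0],[0,-0.3,0,0,0,0,0],[0,-1,0,0,0,0,0],[0,-2,0,0,0,0,0],[0,-1,-3,0,0,0,0],[0,0,-4,0,0,0,0],[0,0,-4,0,0,0,0],[0,-3,-3,4,0,0,0],[0,-3,0,4,0,0,0],[0,-3,0,4,0,0,0]]' && python3 -m crank '[[0,-2,0,4.5,0,0,0],[0,-2,0,4.5,0,0,0],[0,-2,0,4.5,0,0,0],[0,0,0,0,0,0,0],[0,0,0,0,0,0,0]]' && python3 - <<'E'
from h import *
o=np.array([.5954,.0458]);a=np.radians(7.7);R=np.array([[np.cos(a),-np.sin(a)],[np.sin(a),np.cos(a)]])
ims={n:env.get_image(n)[...,::-1] for n in("top","side")}
for n in ims: cv2.imwrite(f"pics/f_{n}.png",ims[n])
for n in ims:
  C=cam(n); hsv=cv2.cvtColor(ims[n],cv2.COLOR_BGR2HSV)
  pm=((hsv[...,0]>130)&(hsv[...,0]<170)&(hsv[...,1]>90)).astype(np.uint8); k,l,st,ce=cv2.connectedComponentsWithStats(pm)
  for i in range(1,k):
    if 40<st[i,4]<400: print(n,st[i],(cast(C,ce[i],.025)[0,:2]-o)@R)
  y,z=0,.025; p=np.array([[-.05+d,y+.02*np.cos(t),z+.02*np.sin(t)] for d in(0,.027) for t in np.linspace(0,6.28,40)])
  p[:,:2]=p[:,:2]@R.T+o; q=(p-C[2])@C[1]@C[0].T; q=q[:,:2]/q[:,2:]; print("expected cap bbox",n,q.min(0),q.max(0))
a=cv2.resize(ims["top"][130:230,190:290],(396,396),interpolation=cv2.INTER_CUBIC);b=cv2.resize(ims["side"][140:240,190:290],(396,396),interpolation=cv2.INTER_CUBIC)
cv2.imwrite("pics/fin.png",cv2.convertScaleAbs(np.hstack([a,b]),alpha=1.4))
E
```

```text
time: 13.55
position: [0.3945, 0.1342, 0.1685]
orientation: [-90.0, -0.2, 7.6]
force: [-0.0, 1.3, 0.2]
opening: 0.0002
time: 14.05
position: [0.3165, 0.2599, 0.1672]
orientation: [-90.0, -0.0, 8.0]
force: [-0.3, -0.1, -1.0]
opening: 0.0005
top [361  47   7  15  63] [ 0.35604184 -0.44274039]
top [150  49   8  22  93] [0.42883992 0.20270513]
top [332  49   7  22  95] [ 0.35059185 -0.34959078]
top [346  48  16  22 202] [ 0.3460164 -0.4072589]
top [165  50   7  23  91] [0.41876524 0.15795907]
top [172  51   8  22  95] [0.41340659 0.13524302]
top [309  50   7  15  59] [ 0.36910741 -0.28165188]
top [317  50   7  22  96] [ 0.35416213 -0.30330489]
top [181  52   6  14  61] [0.42100834 0.1098738 ]
top [340  56   7  15  66] [ 0.33695532 -0.37226525]
top [157  58   7  14  63] [0.41280021 0.18325044]
top [233 191  14  12 145] [-0.03306911  0.00116915]
top [224 255  11  11  94] [-0.20761503  0.05554107]
expected cap bbox top [232.46797986 191.70927587] [247.48560109 203.98666832]
side [288 106  27  22 243] [0.44993458 0.21158127]
side [372 182  15  21 158] [ 0.38228029 -0.26159234]
side [382 191  32  31 334] [ 0.37496887 -0.34457686]
side [233 193  12  13 111] [-0.03034275  0.00198232]
side [182 213   9   8  58] [-0.20975597  0.04351986]
side [408 213  11  10  57] [ 0.3835734  -0.40584781]
expected cap bbox side [230.4165054  193.16336463] [243.78166905 207.29055582]
```

View pics/fin.png

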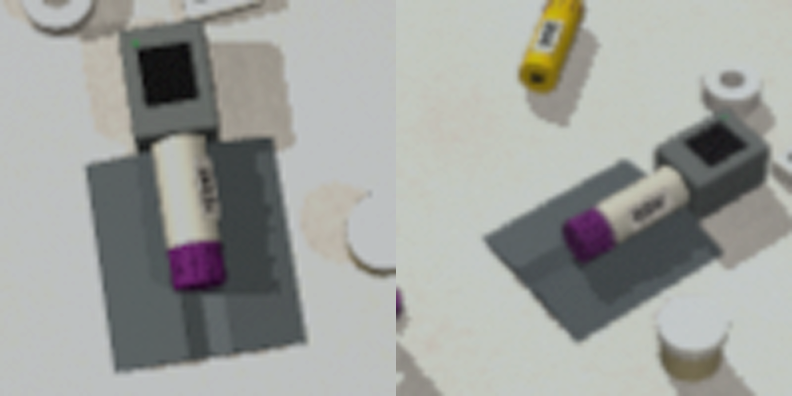

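Both views show the carrier in the V with its base against the box face, and the hand well clear. The cap box matches the prediction to within about 2 px.

```bash
python3 -c "
from station import env; env.job_done(); print(env.get_state()['time'])"
```

```text
the job is handed in; nothing more can be done
the job is handed in; nothing more can be done
```

I rolled the carrier up the ramp and into the V groove with two spread fingers. Then I slid it along the groove with closed fingers on its cap until it stopped against the window. The job was handed in at about 14 s on the robot's clock, and no verdict was given.

- **Against the window:** the fingers stopped advancing and the force along the groove rose to about 12 N. The final top and side views show the base at the box face.
- **In the groove:** the cap's outline in both final views matched a carrier in the V, base on the window, to about 2 pixels. The sideways estimates were 1 to 2 mm off the groove's line, and it looks aligned; I did not measure the final angle.
- **Rolled:** it travelled about 0.14 m sideways, roughly 7 rad of turn if it rolled without slipping. I worked this out from the distance and did not measure the turn.
- **Hand and other things:** the hand ended about 0.17 m above the bench and well away. The spare cap measured about where it started, and the pot and label roll look unmoved in the views. I did not measure the other bystanders.
- **One disagreement:** window contact came about 8 mm later in the push than I had planned. The likely cause is that the fingers are thinner at the tip than I assumed. In the last presses the wrist also showed about 9 N upwards, which would have pressed the carrier down into the V.

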